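# Size a cookie-stand post on the gauge plate

### The arm

A 6-joint arm with a two-finger parallel gripper is mounted at the origin on the work surface. World frame = base frame: x ahead of the robot, y to its left, z up, the work surface at z = 0. Lengths are in m, angles in rad, forces in N, time in s.
With the tool pointing down it reaches from about 0.425 to 0.95 m from the base axis. Payload 3.5 kg.
Tool frame: the origin (TCP) lies at the very end of the fingers, on their centre line; the grasp point (between the pads) lies 19 mm behind it; z points along the fingers, y is the direction in which the jaws open and shut (so a half turn about z gives the same grasp; the last joint's range is limited). The gripper opens to 85 mm and grips with 20 to 120 N. Pads are 22 mm wide; open, the fingers measure 114 mm over their backs; the gripper's body (76 mm by 85 mm) begins 54 mm behind the grasp point. The pads swing forward as they close: fully open they stand 13 mm farther back than shut.
Start: joints at [1.101, 0.286, 1.577, -0, 1.279, -0.15], TCP at [0.212, 0.641, 0.231] pointing down, gripper open.
Joint ranges: [-2.77, 2.77], [-0.9, 2.22], [0.21, 2.48], [-1.53, 4.67], [0.24, 2.81], [-2.84, 2.84]. Speed limits (rad/s): [2.79, 2.79, 3.14, 3.14, 3.14, 3.14].

### API

Orientations are given as a unit quaternion [x, y, z, w].
In Python, from plant import get_state, read_camera, sign_off gives the robot as it stands.
- The arm moves only by the tool step_arm, never from a script. Its argument "targets" is a list that holds one entry, the list of rows, each a list of 5 numbers: the opening, from 0 (shut) to 1 (fully open), then the shift along the tool's x, y, z each as a share of 4 cm, from -1 to 1, then the turn about the tool's z as a share of 5 degrees, from -1 to 1. A call has 1 to 10 rows; each row shifts and turns the commanded pose from where the row before left it, along the tool's axes as they then stand; what a row does not reach is not made up. A row lasts 1/12 s, in which the tool goes at most 41.7 mm and 7.16 degrees, less where a joint would pass 70% of its speed; a pose out of reach is approached as far as the arm can. A call with a number of a shift or a turn outside -1 to 1 is refused whole. A call with a gripper value outside its range is refused whole. The fingers move at their own pace and stop on an object; "squeeze" is the grip in N (left out, the last holds). Time passes only in rows, so rows that do not move let the fingers close. It gives the time, the measured TCP pose, the force and the opening at its end, in the units of the state.
- get_state(): the state, without advancing time (a new reading comes with each control period).
- read_camera(name): name is "side" or "top"; returns a dict with "pixels" (400x640x3 uint8, red, green, blue), "range_z" (400x640 float32, m along the optical axis (not along the pixel's ray), 0 where there is no reading), "mtx" (3x3 intrinsics, pixels), "rvec" (rotation vector, rad) and "tvec" (3), from world to camera coordinates, as OpenCV has them. Camera axes: x right, y down, z forward; pixel columns grow to the right and rows downward; lengths in m; the calibration is good to about 2 mm. A picture is of the moment at which its call begins.
- sign_off(): hands the job in, once; it reports no verdict.
The state is a dict: "time": time; "qpos": joint angles; "dq": joint speeds; "joint_efforts": joint torques, N m; "eef_pos": TCP position; "tcp_rot": TCP orientation; "contact_force": force on the tool from outside, world axes, zero at the start; "wrist_torque": the same for the moment, N m; "opening": opening from 0.0 (shut) to 1.0 (fully open).
Only numpy, scipy, OpenCV 4.12 (cv2) and the standard library are available. Lean on these libraries where they do the work, as an engineer would, in place of code of your own. Each camera call takes 0.05 s, during which the arm holds its last target.

### The job

Size the middle-thick one of the three wooden display-stand posts on the gauge plate. Push it down through the widest hole until its end shows below the plate, pull it out again, then step down to the middle hole, the smallest that it passes, and lower it through there without dropping it. Leave it standing upright in the middle hole, fully down on the gauge's base board.

Things in the scene. Friction and masses are not known exactly. Their poses are not given: they have to be found in the camera images.
- post: The post to size: a plain light-wood round rod, 26 mm in diameter and 150 mm long, about 70 g, standing upright and loose on the counter. Origin at the centre of its lower end, z up along its length. Two other such posts, one thinner (16 mm) and one thicker (40 mm), stand 120 mm or more away, with a flat cookie between.
- gauge: The gauge, a wooden bench fixed to the counter: a level plate 80 x 200 mm, 18 mm thick, its top face 75 mm and its underside 57 mm above the counter, held by end walls over a base board whose top is 12 mm above the counter. Three through holes in a row along its length. Origin at the centre of its underside, z up, y along the row from the widest hole towards the narrowest.
- wide_hole (a point): Centre of the mouth of the widest hole (46 mm in diameter, with a 5 mm bevel round its mouth), at the height of the plate's top face, 75 mm above the counter. z up, y along the row towards the narrowest hole.
- middle_hole (a point): Centre of the mouth of the middle hole (34 mm in diameter, with a 5 mm bevel round its mouth), at the height of the plate's top face, 75 mm above the counter; z up. It lies 61 mm from the widest hole; the narrowest (20 mm, the post does not fit) is 51 mm further along y. A post lowered through it comes to stand on the base board, 63 mm below the plate's top face, with 87 mm of the post showing above the plate.
Not all that is in view belongs to the job. What is shaped like the post but purple is not meant. What is shaped like the gauge but purple is not meant.

How it is judged:
On the way:
1. the post's lower end has come out below the plate in the widest hole (horizontal distance between post and wide_hole below 0.02 m and z of post in the frame of wide_hole below -0.02 m), for 0.1 s.
At the end, for the whole second after the job is handed in: The post stands in the middle hole, its lower end within 15 mm of the hole's axis and at least 55 mm below the plate's top face (it rests on the base board at 63 mm), within 11 degrees of upright, at rest (horizontal distance between post and middle_hole below 0.015 m and z of post in the frame of middle_hole below -0.055 m and angle between post's own z axis and vertical below 0.2 rad and linear speed of post below 0.03 m/s); the robot touches nothing.
It fails at once if the post is dropped through the middle hole (falls faster than 0.7 m/s there, a free fall of 25 mm) (horizontal distance between post and middle_hole below 0.03 m and z of post in the frame of middle_hole below 0 m and linear speed of post above 0.7 m/s).
It also fails if it takes over 42 s, if anything falls off the work surface, if the arm or the gripper's body presses on something with over 40 N, if the wrist force passes 120 N, or if a joint passes its speed limit or range.

## Working session

There is one attempt and no reset: what is moved stays moved. The work goes in short steps, Python scripts to look and compute and a tool call to move; the robot and the scene stay as the last step left them, time stands still between calls to the robot, and variables do not carry over. Pictures are saved under pics/ and viewed, and the job is handed in when it is done.

Besides the shell and the picture viewer there is one more tool, called after ">>>" by a JSON object that holds its "method" and its "body". step_arm: Moves the arm, as the interface text tells. Shift numbers are shares of 4 cm and turn numbers shares of 5 degrees, none past 1 either way. Its arguments: {"type":"object","properties":{"targets":{"type":"array"},"squeeze":{"type":"number"}},"required":["targets"]}

```bash
ls; mkdir -p pics
cat > h.py <<'E'
import numpy as np, cv2
from plant import get_state, read_camera, sign_off
def snap(n,f):
    c=read_camera(n); cv2.imwrite('pics/'+f,cv2.cvtColor(c['pixels'],cv2.COLOR_RGB2BGR)); np.savez('pics/'+f[:-4]+'.npz',**c); return c
def world(c):
    R=cv2.Rodrigues(np.array(c['rvec'],float))[0];t=np.array(c['tvec'],float).reshape(3);K=np.array(c['mtx'])
    z=c['range_z'];v,u=np.mgrid[:400,:640]
    P=np.stack([(u-K[0,2])/K[0,0]*z,(v-K[1,2])/K[1,1]*z,z],-1)
    return (P-t)@R
E
python3 - <<'E'
from h import *
print(get_state())
for n in('top','side'):
    c=snap(n,n+'1.png'); R=cv2.Rodrigues(np.array(c['rvec'],float))[0]; print(n,-R.T@np.array(c['tvec']).reshape(3),R[2],c['mtx'])
E
```

```text
pics
{'time': 0.0, 'qpos': array([ 1.10099706e+00,  2.87188400e-01,  1.57814814e+00, -1.14073517e-05,
        1.27858042e+00, -1.49992886e-01]), 'dq': array([-0.00028878, -0.00021103,  0.00051182, -0.00091876,  0.00107239,
       -0.00047589]), 'joint_efforts': array([-1.39627227e-04, -4.05987096e+01, -2.92625356e+01, -6.29195529e-05,
        5.82048131e-03, -8.69891380e-06]), 'eef_pos': array([0.21188516, 0.64020753, 0.22994763]), 'tcp_rot': array([ 1.59220899e-01,  9.87242298e-01, -1.10845783e-03, -3.49209458e-04]), 'contact_force': array([-0.19161101, -0.40757928, -0.36022416]), 'wrist_torque': array([ 0.0208027 , -0.03249601,  0.00273721]), 'opening': 0.9985467188008585}
top [ 0.39989553 -0.02254339  1.06155509] [ 0.09414389  0.02105606 -0.99533591] [[504.22553264   0.         322.2941013 ]
 [  0.         504.22553264 206.94050309]
 [  0.           0.           1.        ]]
side [ 0.28792463 -0.6986342   0.88023598] [ 0.17124147  0.65393647 -0.73691482] [[457.02796058   0.         316.00891589]
 [  0.         457.02796058 195.56895524]
 [  0.           0.           1.        ]]
```

View pics/top1.png

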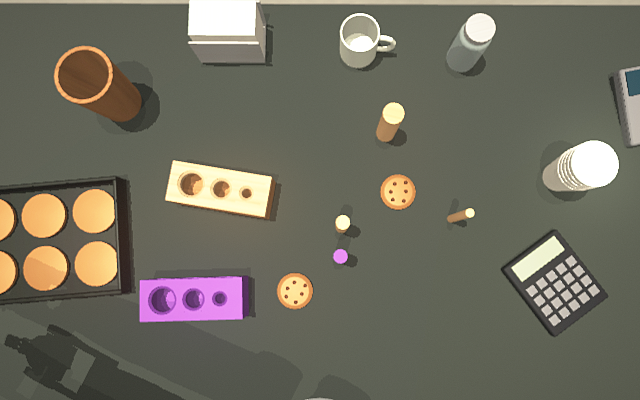

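View pics/side1.png

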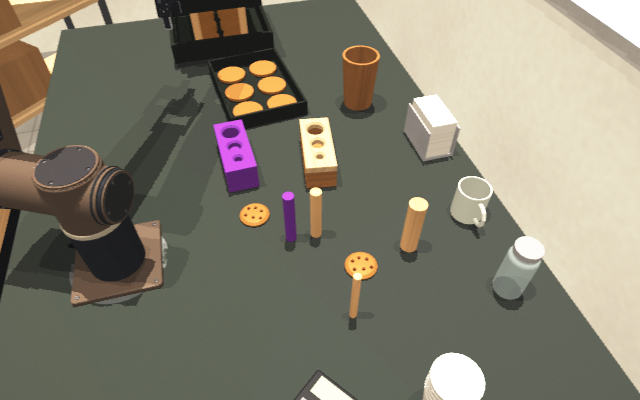

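Top view: target post top is at about (342,223), purple post at (340,257), thick post at (393,113) and thin at (469,213). The wooden gauge is around (220,190), with its holes at (190,184), (221,189) and (246,193). The purple gauge below it is the decoy. Measuring next.

```bash
cat >> h.py <<'E'
def load(f): return dict(np.load('pics/'+f))
def ray(c,uv,h):
    R=cv2.Rodrigues(np.array(c['rvec'],float))[0];t=np.array(c['tvec'],float).reshape(3)
    n=cv2.undistortPoints(np.array(uv,float).reshape(-1,1,2),np.array(c['mtx']),None).reshape(-1,2)
    d=np.c_[n,np.ones(len(n))]@R; o=-R.T@t
    return o+d*((h-o[2])/d[:,2])[:,None]
E
python3 - <<'E'
from h import *
for n in('top','side'):
    c=load(n+'1.npz'); P=world(c); im=c['pixels']; hsv=cv2.cvtColor(im,cv2.COLOR_RGB2HSV)
    Z=P[...,2]; print(n,'table z',np.median(Z[(Z<.03)&(Z>-.03)]))
    # post tops
    for lo,hi,tag in((.142,.158,'tops'),(.07,.08,'plate')):
        m=((Z>lo)&(Z<hi)&(P[...,1]<.6)&(P[...,0]>.2)).astype(np.uint8)
        k,l,s,ce=cv2.connectedComponentsWithStats(m)
        for i in range(1,k):
            if s[i,4]<25: continue
            q=P[l==i]; col=im[l==i].mean(0).astype(int)
            print(tag,s[i],ce[i].round(1),'med',np.median(q,0).round(4),'mid',((q.max(0)+q.min(0))/2).round(4),'ext',np.ptp(q,axis=0).round(3),col)
            if tag=='plate' and s[i,4]>800:
                cs,hi_=cv2.findContours((l==i).astype(np.uint8),cv2.RETR_CCOMP,cv2.CHAIN_APPROX_NONE)
                for j,cc in enumerate(cs):
                    if len(cc)<12: continue
                    w=ray(c,cc.reshape(-1,2),.075)[:,:2].astype(np.float32)
                    if hi_[0][j][3]<0: print('  rect',cv2.minAreaRect(w))
                    else: print('  hole',cv2.fitEllipse((w*1000)))
E
```

```text
top table z 0.0011343422159126252
tops [464  13  32  31 743] [479.8  27.8] med [ 0.8255 -0.2926  0.1506] mid [ 0.8264 -0.2934  0.1486] ext [0.057 0.056 0.013] [240 237 225]
tops [ 62  52  43  46 323] [74.3 67.3] med [0.7508 0.4749 0.1503] mid [0.7299 0.4498 0.15  ] ext [0.086 0.075 0.016] [105  72  46]
tops [ 79  59  40  48 213] [106.7  90.7] med [0.6948 0.397  0.1498] mid [0.7154 0.4196 0.15  ] ext [0.088 0.07  0.016] [100  70  45]
tops [383 102  22  23 380] [393.2 113. ] med [ 0.6615 -0.1312  0.1504] mid [ 0.6626 -0.1319  0.1484] ext [0.041 0.039 0.012] [252 245 184]
tops [ 568  140   51   47 1481] [592.9 163.4] med [ 0.5704 -0.4899  0.1561] mid [ 0.572  -0.4925  0.15  ] ext [0.083 0.085 0.016] [250 249 247]
tops [464 208  11   9  73] [469.  212.2] med [ 0.4801 -0.2681  0.1505] mid [ 0.4804 -0.2688  0.1484] ext [0.015 0.017 0.011] [248 239 191]
tops [336 215  14  14 160] [342.6 221.6] med [ 0.4593 -0.041   0.1507] mid [ 0.4601 -0.0402  0.149 ] ext [0.024 0.024 0.011] [253 252 209]
tops [334 249  14  14 156] [340.2 255.4] med [ 0.3996 -0.0363  0.1508] mid [ 0.3988 -0.0372  0.1509] e
[... 5264 characters left out ...]

plate [457 188  34  27 139] [474.7 203. ] med [ 0.8335 -0.1064  0.0752] mid [ 0.8372 -0.0924  0.075 ] ext [0.065 0.091 0.01 ] [203 200 181]
plate [311 214  11   6  29] [315.9 216.8] med [ 0.4575 -0.0482  0.0756] mid [ 0.4593 -0.0453  0.0744] ext [0.023 0.013 0.009] [176 128  80]
plate [285 217  11   7  30] [290.2 220.6] med [ 0.3974 -0.0449  0.0753] mid [ 0.3991 -0.0427  0.0752] ext [0.024 0.011 0.01 ] [ 86  42 102]
plate [405 226  17   9  47] [412.  230.8] med [ 0.6516 -0.1454  0.075 ] mid [ 0.659  -0.1388  0.0753] ext [0.034 0.023 0.009] [180 131  82]
plate [501 263  32  21  95] [513.3 276.7] med [ 0.8047 -0.3115  0.0752] mid [ 0.819  -0.2978  0.0749] ext [0.048 0.051 0.01 ] [137 143 132]
```

The measurements match the given sizes: plate 201×80 mm, post tops at z≈0.150, hole spacing about 60 and 51 mm. Estimates:
- **Post:** (0.460,-0.0405)
- **Wide hole:** (0.537,0.2585)
- **Middle hole:** (0.5275,0.1985)

The purple post is 61 mm away in −x, so the jaws, which open roughly along y, will clear it.

>>> {"method": "step_arm", "body": {"targets": [[[0.75, -0.55, -0.4, 0, 0], [0.75, -0.55, -0.4, 0, 0], [0.75, -0.55, -0.4, 0, 0], [0.75, -0.55, -0.4, 0, 0], [0.75, -0.55, -0.4, 0, 0], [0.75, -0.55, -0.4, 0, 0], [0.75, -0.55, -0.4, 0, 0], [0.75, -0.55, -0.4, 0, 0], [0.75, -0.55, -0.4, 0, 0], [0.75, -0.55, -0.4, 0, 0]]], "squeeze": 40}}

```text
time: 0.93
eef_pos: [0.371, 0.4183, 0.2307]
tcp_rot: [0.159, 0.987, -0.0, -0.0]
contact_force: [0.2, 0.9, 0.0]
opening: 0.747
```

>>> {"method": "step_arm", "body": {"targets": [[[0.75, -0.55, -0.4, 0, 0], [0.75, -0.55, -0.4, 0, 0], [0.75, -0.55, -0.4, 0, 0], [0.75, -0.55, -0.4, 0, 0], [0.75, -0.55, -0.4, 0, 0], [0.75, -0.55, -0.4, 0, 0], [0.75, -0.55, -0.4, 0, 0], [0.75, -0.55, -0.4, 0, 0], [0.75, -0.55, -0.4, 0, 0], [0.75, -0.55, -0.4, 0, 0]]]}}

```text
time: 1.77
eef_pos: [0.5295, 0.1974, 0.2308]
tcp_rot: [0.159, 0.987, -0.0, -0.0]
contact_force: [1.1, -0.3, -0.2]
opening: 0.751
```

```bash
cat >> h.py <<'E'
from scipy.spatial.transform import Rotation as Ro
def go(p):
    s=get_state(); R=Ro.from_quat(s['tcp_rot']); d=R.inv().apply(np.array(p)-s['eef_pos'])
    print('t',s['time'],'pos',s['eef_pos'].round(4),'open',round(s['opening'],3),'F',s['contact_force'].round(2),'q',s['qpos'].round(2)); print('toolaxes x',R.as_matrix()[:,0].round(3),'z',R.as_matrix()[:,2].round(4)); print('units total',(d/.04).round(3))
E
python3 -c "
from h import *
go([.46,-.0405,.2])"
```

```text
t 1.7667 pos [0.5295 0.1974 0.2308] open 0.751 F [ 1.1  -0.31 -0.19] q [ 0.18  0.05  1.85  0.    1.25 -1.07]
toolaxes x [-0.949  0.314  0.001] z [-1.e-03 -1.e-04 -1.e+00]
units total [-0.221 -6.193  0.772]
```

>>> {"method": "step_arm", "body": {"targets": [[[0.75, -0.022, -0.62, 0, 0], [0.75, -0.022, -0.62, 0, 0], [0.75, -0.022, -0.62, 0, 0], [0.75, -0.022, -0.62, 0, 0], [0.75, -0.022, -0.62, 0, 0], [0.75, -0.022, -0.62, 0, 0], [0.75, -0.022, -0.62, 0, 0], [0.75, -0.022, -0.62, 0, 0], [0.75, -0.022, -0.62, 0, 0], [0.75, -0.022, -0.62, 0, 0]]]}}

```text
time: 2.6
eef_pos: [0.4588, -0.0405, 0.2309]
tcp_rot: [0.159, 0.987, 0.0, -0.0]
contact_force: [0.3, 0.7, -0.0]
opening: 0.755
```

>>> {"method": "step_arm", "body": {"targets": [[[0.75, 0, 0, 0.3, 0], [0.75, 0, 0, 0.3, 0], [0.75, 0, 0, 0, 0], [0.75, 0, 0, 0, 0]]]}}

```text
time: 2.93
eef_pos: [0.4587, -0.0385, 0.2055]
tcp_rot: [0.159, 0.987, 0.0, -0.002]
contact_force: [0.4, 0.1, -0.2]
opening: 0.747
```

```bash
python3 -c "
from h import *
go([.46,-.0405,.094])
snap('side','side2.png');snap('top','top2.png')"
```

```text
t 2.9333 pos [ 0.4587 -0.0385  0.2055] open 0.747 F [ 0.37  0.06 -0.22] q [-0.3  -0.18  2.11  0.    1.21 -1.56]
toolaxes x [-0.95   0.314  0.004] z [-0.0035  0.0014 -1.    ]
units total [-0.056 -0.038  2.788]
```

View pics/side2.png

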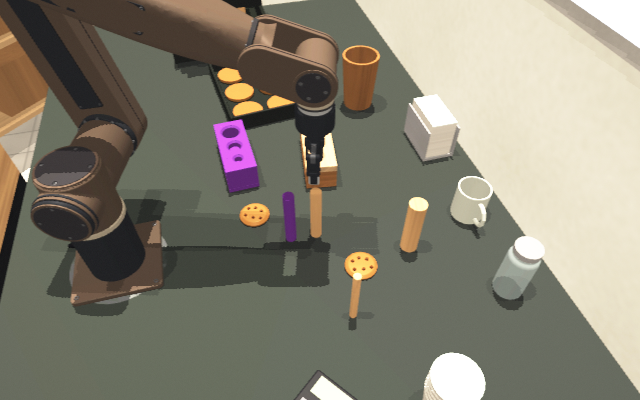

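The side view shows the open fingers directly above the target post at (316,190), clear of the purple post at (289,197). Descending.

>>> {"method": "step_arm", "body": {"targets": [[[0.75, -0.05, -0.04, 0.2, 0], [0.75, 0, 0, 0.4, 0], [0.75, 0, 0, 0.4, 0], [0.75, 0, 0, 0.4, 0], [0.75, 0, 0, 0.4, 0], [0.75, 0, 0, 0.4, 0], [0.75, 0, 0, 0.35, 0], [0.75, 0, 0, 0.2, 0], [0.75, 0, 0, 0, 0], [0.75, 0, 0, 0, 0]]]}}

```text
time: 3.87
eef_pos: [0.4611, -0.0415, 0.0972]
tcp_rot: [0.159, 0.987, 0.0, -0.0]
contact_force: [0.3, 0.4, 0.9]
opening: 0.75
```

```bash
python3 -c "
from h import *
go([.46,-.0405,.094])
snap('side','side3.png');snap('top','top3.png')"
```

```text
t 3.8667 pos [ 0.4611 -0.0415  0.0972] open 0.75 F [0.34 0.42 0.91] q [-0.31 -0.03  2.19  0.    0.98 -1.56]
toolaxes x [-0.949  0.314  0.   ] z [-4.e-04  1.e-04 -1.e+00]
units total [0.035 0.014 0.081]
```

View pics/side3.png

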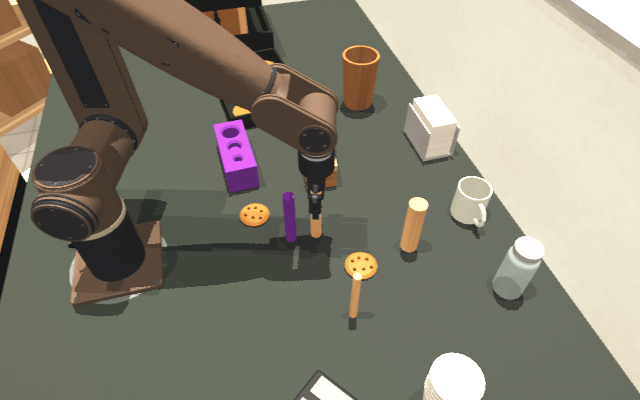

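The fingers straddle the post near (316,205). Closing.

>>> {"method": "step_arm", "body": {"targets": [[[0.4, 0, 0, 0, 0], [0.3, 0, 0, 0, 0], [0.2, 0, 0, 0, 0], [0.2, 0, 0, 0, 0], [0.2, 0, 0, 0, 0], [0.2, 0, 0, 0, 0], [0.2, 0, 0, 0, 0], [0.2, 0, 0, 0, 0]]], "squeeze": 40}}

```text
time: 4.63
eef_pos: [0.4616, -0.0417, 0.098]
tcp_rot: [0.159, 0.987, 0.0, 0.001]
contact_force: [0.4, 1.6, 5.1]
opening: 0.299
```

>>> {"method": "step_arm", "body": {"targets": [[[0.2, 0, 0, -0.2, 0], [0.2, 0, 0, -0.3, 0], [0.2, 0, 0, -0.5, 0], [0.2, 0, 0, -0.5, 0], [0.2, 0, 0, -0.5, 0], [0.2, 0, 0, -0.5, 0], [0.2, 0, 0, -0.5, 0], [0.2, 0, 0, -0.2, 0], [0.2, 0, 0, 0, 0], [0.2, 0, 0, 0, 0]]]}}

```text
time: 5.47
eef_pos: [0.4606, -0.0417, 0.2247]
tcp_rot: [0.159, 0.987, -0.0, -0.0]
contact_force: [-1.0, 0.4, -1.3]
opening: 0.296
```

```bash
python3 -c "
from h import *
go([.537,.2585,.235])
snap('side','side4.png');snap('top','top4.png')"
```

```text
t 5.4667 pos [ 0.4606 -0.0417  0.2247] open 0.296 F [-0.97  0.38 -1.33] q [-0.31 -0.19  2.09 -0.    1.25 -1.56]
toolaxes x [-0.949  0.314  0.001] z [-7.e-04 -1.e-04 -1.e+00]
units total [ 0.547  7.724 -0.26 ]
```

View pics/side4.png

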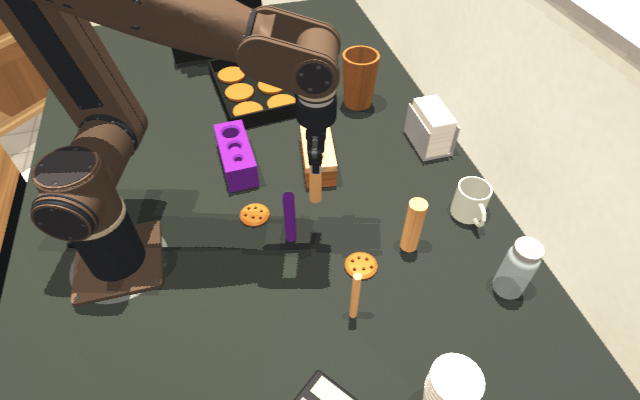

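The post is held at (316,185) and lifted, hanging upright. Its lower end is at z≈0.127. Moving to above the wide hole.

>>> {"method": "step_arm", "body": {"targets": [[[0.2, 0.02, 0.3, 0, 0], [0.2, 0.04, 0.55, 0, 0], [0.2, 0.04, 0.55, 0, 0], [0.2, 0.04, 0.55, 0, 0], [0.2, 0.04, 0.55, 0, 0], [0.2, 0.04, 0.55, 0, 0], [0.2, 0.04, 0.55, 0, 0], [0.2, 0.04, 0.55, 0, 0], [0.2, 0.04, 0.55, 0, 0], [0.2, 0.04, 0.55, 0, 0]]]}}

```text
time: 6.4
eef_pos: [0.5118, 0.1634, 0.2231]
tcp_rot: [0.159, 0.987, -0.001, -0.002]
contact_force: [0.5, 0.5, -1.9]
opening: 0.295
```

>>> {"method": "step_arm", "body": {"targets": [[[0.2, 0.04, 0.55, 0, 0], [0.2, 0.04, 0.55, 0, 0], [0.2, 0.04, 0.55, 0, 0], [0.2, 0.03, 0.4, 0, 0], [0.2, 0.02, 0.2, 0, 0], [0.2, 0, 0.1, 0, 0], [0.2, 0, 0.05, 0, 0], [0.2, 0, 0, 0, 0], [0.2, 0, 0, 0, 0]]]}}

```text
time: 7.15
eef_pos: [0.5363, 0.255, 0.2252]
tcp_rot: [0.16, 0.987, -0.0, -0.0]
contact_force: [0.1, -0.2, -1.0]
opening: 0.292
```

```bash
python3 -c "
from h import *
go([.537,.2585,.18])
snap('side','side5.png');snap('top','top5.png')
import cv2
a=cv2.imread('pics/side5.png');cv2.imwrite('pics/side5z.png',cv2.resize(a[60:210,220:420],None,fx=4,fy=4,interpolation=2))"
```

```text
t 7.15 pos [0.5363 0.255  0.2252] open 0.292 F [ 0.12 -0.19 -0.97] q [ 0.27  0.11  1.79 -0.    1.24 -0.98]
toolaxes x [-0.949  0.315  0.   ] z [-2.e-04 -4.e-04 -1.e+00]
units total [0.012 0.089 1.131]
```

View pics/side5z.png

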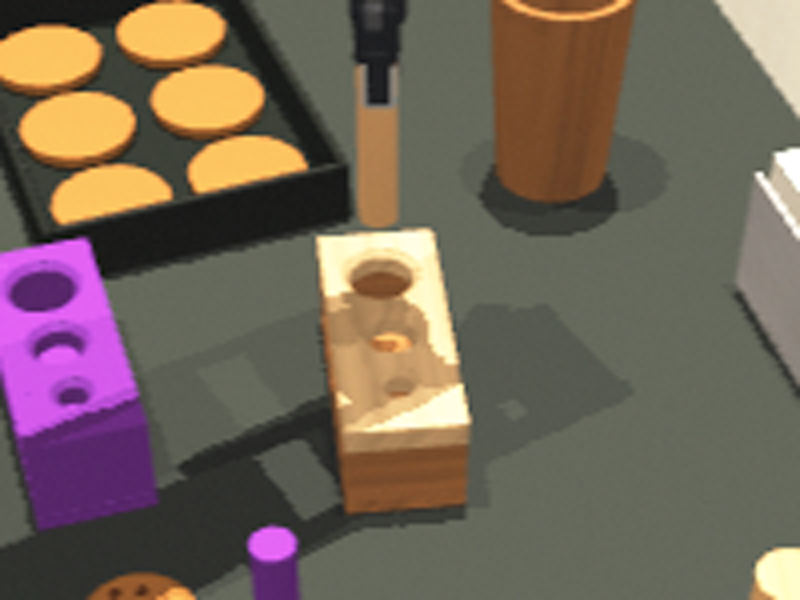

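View pics/top5.png

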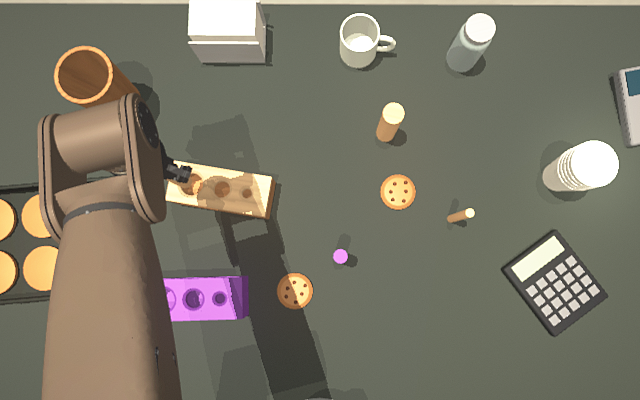

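In the side zoom, the post is straight and hangs at (377,140), clear above the wide hole at (380,280). The top view is mostly blocked by the arm. Checking where the post sits relative to the TCP using side depth.

```bash
cat >> h.py <<'E'
def postaxis(c,xy,zlo,zhi,rad=.026):
    P=world(c).reshape(-1,3); hsv=cv2.cvtColor(c['pixels'],cv2.COLOR_RGB2HSV).reshape(-1,3)
    m=(np.hypot(*(P[:,:2]-xy).T)<rad)&(P[:,2]>zlo)&(P[:,2]<zhi)&(hsv[:,1]>60)&(hsv[:,2]>90)
    q=P[m]
    from scipy.optimize import least_squares
    f=lambda a: np.hypot(q[:,0]-a[0]-a[2]*(q[:,2]-.15),q[:,1]-a[1]-a[3]*(q[:,2]-.15))-.013
    r=least_squares(f,[*xy,0,0],loss='soft_l1',f_scale=.002)
    print(len(q),'axis xy@.15 & slopes',r.x.round(4),'rms',np.sqrt(np.mean(r.fun**2)).round(4),'zrange',q[:,2].min().round(4),q[:,2].max().round(4))
    return r.x
E
python3 -c "
from h import *
c=load('side5.npz')
a=postaxis(c,np.array([.536,.255]),.10,.225)
c=load('side1.npz')
a=postaxis(c,np.array([.46,-.04]),.01,.14)"
```

```text
295 axis xy@.15 & slopes [ 0.5351  0.2583 -0.0088 -0.0066] rms 0.0014 zrange 0.1274 0.2247
394 axis xy@.15 & slopes [ 0.4608 -0.0377 -0.0013 -0.0019] rms 0.001 zrange 0.0102 0.1394
```

The post axis agrees with the TCP to within 1–2 mm, once the same small side-view bias seen before the grasp is taken off. Its lower end is 98 mm below the TCP. Lowering through the wide hole to an end height of about 0.043.

>>> {"method": "step_arm", "body": {"targets": [[[0.2, 0.01, 0.09, 0, 0], [0.2, 0, 0, 0.2, 0], [0.2, 0, 0, 0.3, 0], [0.2, 0, 0, 0.3, 0], [0.2, 0, 0, 0.3, 0], [0.2, 0, 0, 0, 0]]]}}

```text
time: 7.75
eef_pos: [0.5347, 0.2585, 0.1765]
tcp_rot: [0.159, 0.987, -0.002, -0.004]
contact_force: [0.0, -0.3, -2.4]
opening: 0.293
```

>>> {"method": "step_arm", "body": {"targets": [[[0.2, 0, 0, 0.2, 0], [0.2, 0, 0, 0.2, 0], [0.2, 0, 0, 0.2, 0], [0.2, 0, 0, 0.2, 0], [0.2, 0, 0, 0.2, 0], [0.2, 0, 0, 0, 0], [0.2, 0, 0, 0, 0], [0.2, 0, 0, 0, 0]]]}}

```text
time: 8.42
eef_pos: [0.5374, 0.2593, 0.1416]
tcp_rot: [0.159, 0.987, 0.0, 0.0]
contact_force: [-0.7, 0.5, -0.2]
opening: 0.292
```

```bash
python3 -c "
from h import *
go([.537,.2585,.14])
snap('side','side6.png');c=load('side6.npz')
a=cv2.imread('pics/side6.png');cv2.imwrite('pics/side6z.png',cv2.resize(a[60:210,220:420],None,fx=4,fy=4,interpolation=2))
postaxis(c,np.array([.537,.2585]),.08,.142)"
```

```text
t 8.4167 pos [0.5374 0.2593 0.1416] open 0.292 F [-0.69  0.47 -0.16] q [ 0.28  0.2   1.85  0.    1.09 -0.97]
toolaxes x [-0.949  0.314 -0.   ] z [ 5.e-04  2.e-04 -1.e+00]
units total [ 0.002 -0.023  0.04 ]
163 axis xy@.15 & slopes [ 0.5359  0.2616 -0.0116 -0.0211] rms 0.0015 zrange 0.0809 0.1411
```

View pics/side6z.png

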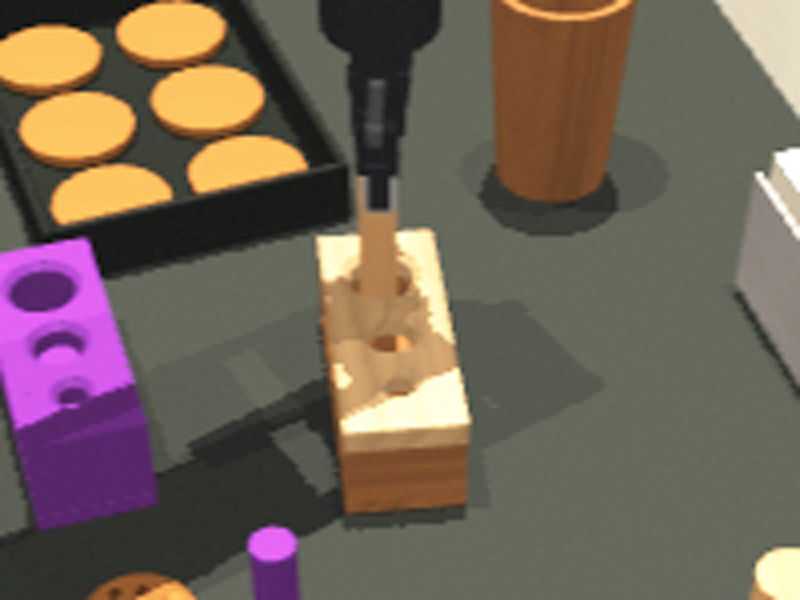

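The post is inside the wide hole at (377,285), no contact force, with its end at z≈0.043. That is 32 mm below the top face. Pulling out and stepping to the middle hole.

>>> {"method": "step_arm", "body": {"targets": [[[0.2, 0, 0, -0.2, 0], [0.2, 0, 0, -0.3, 0], [0.2, 0, 0, -0.3, 0], [0.2, 0, 0, -0.3, 0], [0.2, 0, 0, -0.2, 0], [0.2, 0, 0, 0, 0], [0.2, 0, 0, 0, 0]]]}}

```text
time: 9.05
eef_pos: [0.5376, 0.2594, 0.1946]
tcp_rot: [0.159, 0.987, 0.0, 0.001]
contact_force: [-0.6, 0.4, -1.2]
opening: 0.298
```

>>> {"method": "step_arm", "body": {"targets": [[[0.2, -0.03, -0.2, 0, 0], [0.2, -0.05, -0.3, 0, 0], [0.2, -0.05, -0.3, 0, 0], [0.2, -0.05, -0.3, 0, 0], [0.2, -0.05, -0.3, 0, 0], [0.2, -0.03, -0.1, 0, 0], [0.2, 0, 0, 0, 0], [0.2, 0, 0, 0, 0], [0.2, 0, 0, 0, 0]]]}}

```text
time: 9.8
eef_pos: [0.5283, 0.1992, 0.1935]
tcp_rot: [0.159, 0.987, 0.0, 0.0]
contact_force: [-0.0, 0.1, 0.0]
opening: 0.29
```

```bash
python3 -c "
from h import *
go([.5283,.199,.185])
snap('side','side7.png');c=load('side7.npz')
snap('top','top7.png')
a=cv2.imread('pics/side7.png');cv2.imwrite('pics/side7z.png',cv2.resize(a[60:210,220:420],None,fx=4,fy=4,interpolation=2))
postaxis(c,np.array([.528,.199]),.08,.19)"
```

```text
t 9.8 pos [0.5283 0.1992 0.1935] open 0.29 F [-0.    0.07  0.03] q [ 0.18  0.08  1.89  0.    1.18 -1.07]
toolaxes x [-0.949  0.314 -0.   ] z [ 3.e-04  3.e-04 -1.e+00]
units total [-0.002 -0.004  0.211]
277 axis xy@.15 & slopes [ 0.5271  0.2022 -0.0047 -0.0142] rms 0.0014 zrange 0.0949 0.1887
```

View pics/side7z.png

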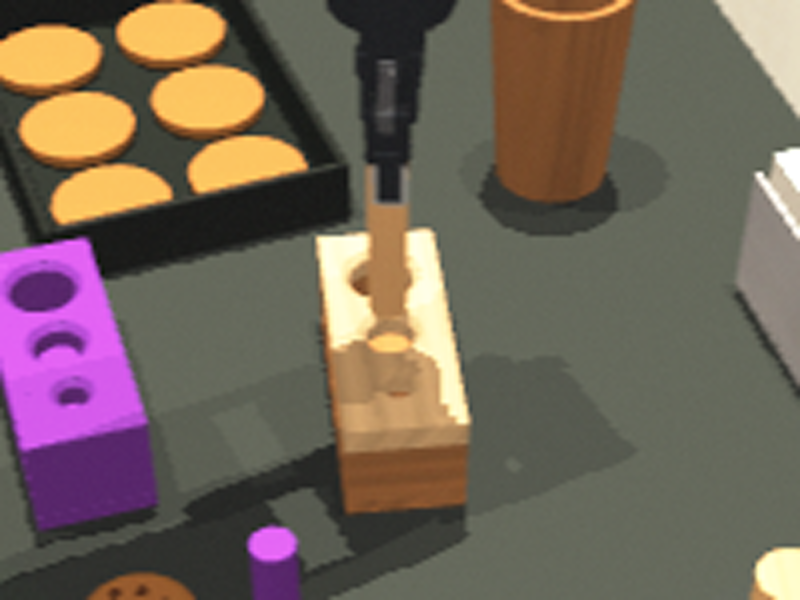

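View pics/top7.png

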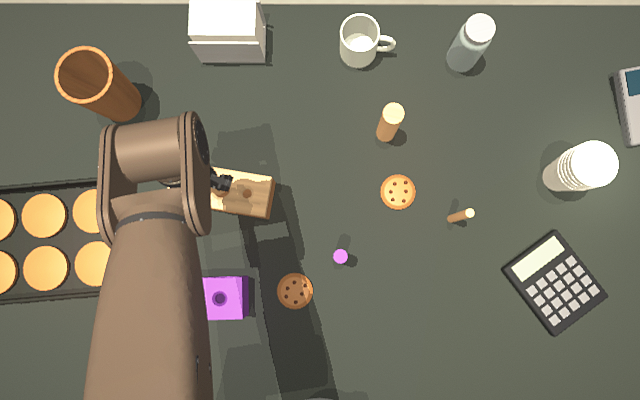

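The post end at (388,322) lines up with the middle hole at (390,338), within 1–2 mm sideways. Lowering slowly.

>>> {"method": "step_arm", "body": {"targets": [[[0.2, 0, 0, 0.1, 0], [0.2, 0, 0, 0.15, 0], [0.2, 0, 0, 0.15, 0], [0.2, 0, 0, 0.15, 0], [0.2, 0, 0, 0.15, 0], [0.2, 0, 0, 0.15, 0], [0.2, 0, 0, 0.15, 0], [0.2, 0, 0, 0, 0], [0.2, 0, 0, 0, 0]]]}}

```text
time: 10.65
eef_pos: [0.5278, 0.199, 0.1527]
tcp_rot: [0.159, 0.987, -0.0, -0.001]
contact_force: [0.7, -1.7, -1.0]
opening: 0.29
```

```bash
python3 -c "
from h import *
go([.5283,.199,.11])
snap('side','side8.png');c=load('side8.npz')
a=cv2.imread('pics/side8.png');cv2.imwrite('pics/side8z.png',cv2.resize(a[60:210,220:420],None,fx=4,fy=4,interpolation=2))
postaxis(c,np.array([.528,.199]),.08,.15)"
```

```text
t 10.65 pos [0.5278 0.199  0.1527] open 0.29 F [ 0.69 -1.73 -0.95] q [ 0.18  0.12  1.92  0.    1.1  -1.07]
toolaxes x [-0.949  0.314  0.001] z [-1.2e-03 -2.0e-04 -1.0e+00]
units total [-0.013  0.005  1.066]
193 axis xy@.15 & slopes [ 0.5266  0.2014  0.0016 -0.0171] rms 0.0015 zrange 0.0803 0.1483
```

View pics/side8z.png

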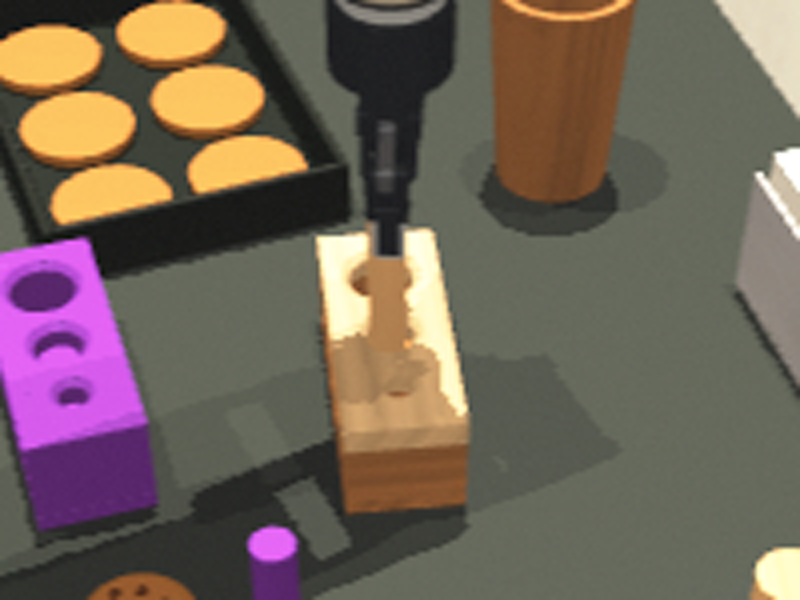

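The post has entered the middle hole at (388,345), with forces within noise. Continuing down, then finishing in small steps.

>>> {"method": "step_arm", "body": {"targets": [[[0.2, 0, 0, 0.12, 0], [0.2, 0, 0, 0.12, 0], [0.2, 0, 0, 0.12, 0], [0.2, 0, 0, 0.12, 0], [0.2, 0, 0, 0.12, 0], [0.2, 0, 0, 0.12, 0], [0.2, 0, 0, 0.12, 0], [0.2, 0, 0, 0.08, 0], [0.2, 0, 0, 0, 0], [0.2, 0, 0, 0, 0]]]}}

```text
time: 11.53
eef_pos: [0.528, 0.199, 0.1163]
tcp_rot: [0.159, 0.987, -0.0, -0.0]
contact_force: [-0.4, -0.4, 0.2]
opening: 0.295
```

>>> {"method": "step_arm", "body": {"targets": [[[0.2, 0, 0, 0.05, 0], [0.2, 0, 0, 0, 0], [0.2, 0, 0, 0, 0], [0.2, 0, 0, 0, 0]]]}}

```text
time: 11.87
eef_pos: [0.5283, 0.1991, 0.1147]
tcp_rot: [0.159, 0.987, 0.0, 0.0]
contact_force: [-0.1, 0.0, 0.3]
opening: 0.291
```

>>> {"method": "step_arm", "body": {"targets": [[[0.2, 0, 0, 0.03, 0], [0.2, 0, 0, 0, 0], [0.2, 0, 0, 0, 0], [0.2, 0, 0, 0, 0]]]}}

```text
time: 12.2
eef_pos: [0.5281, 0.1991, 0.1134]
tcp_rot: [0.159, 0.987, 0.0, 0.0]
contact_force: [0.2, 0.8, -1.0]
opening: 0.298
```

>>> {"method": "step_arm", "body": {"targets": [[[0.2, 0, 0, 0.05, 0], [0.2, 0, 0, 0, 0], [0.2, 0, 0, 0, 0], [0.2, 0, 0, 0, 0]]]}}

```text
time: 12.53
eef_pos: [0.5281, 0.199, 0.1113]
tcp_rot: [0.159, 0.987, -0.0, -0.0]
contact_force: [0.2, -0.4, -0.7]
opening: 0.296
```

>>> {"method": "step_arm", "body": {"targets": [[[0.2, 0, 0, 0.03, 0], [0.2, 0, 0, 0, 0], [0.2, 0, 0, 0, 0], [0.2, 0, 0, 0, 0]]]}}

```text
time: 12.87
eef_pos: [0.5282, 0.1991, 0.1102]
tcp_rot: [0.159, 0.987, 0.0, 0.0]
contact_force: [-0.2, -0.2, 0.4]
opening: 0.299
```

>>> {"method": "step_arm", "body": {"targets": [[[0.2, 0, 0, 0.03, 0], [0.2, 0, 0, 0, 0], [0.2, 0, 0, 0, 0], [0.2, 0, 0, 0, 0]]]}}

```text
time: 13.2
eef_pos: [0.5286, 0.1991, 0.1101]
tcp_rot: [0.159, 0.987, 0.0, 0.0]
contact_force: [-2.1, -1.4, 5.8]
opening: 0.294
```

>>> {"method": "step_arm", "body": {"targets": [[[0.2, 0, 0, 0.03, 0], [0.2, 0, 0, 0, 0], [0.2, 0, 0, 0, 0], [0.2, 0, 0, 0, 0]]]}}

```text
time: 13.53
eef_pos: [0.5289, 0.1991, 0.11]
tcp_rot: [0.159, 0.987, 0.0, 0.001]
contact_force: [-2.4, -1.7, 9.7]
opening: 0.294
```

The base board is reached at TCP z=0.110, as predicted (0.098+0.012), with about 10 N upward. Easing off and releasing gradually.

>>> {"method": "step_arm", "body": {"targets": [[[0.25, 0, 0, -0.03, 0], [0.3, 0, 0, 0, 0], [0.33, 0, 0, 0, 0], [0.36, 0, 0, 0, 0], [0.4, 0, 0, 0, 0], [0.45, 0, 0, 0, 0], [0.55, 0, 0, 0, 0], [0.65, 0, 0, 0, 0], [0.65, 0, 0, 0, 0], [0.65, 0, 0, 0, 0]]], "squeeze": 20}}

```text
time: 14.37
eef_pos: [0.5281, 0.1991, 0.1089]
tcp_rot: [0.159, 0.987, -0.0, -0.0]
contact_force: [0.3, 0.1, 0.0]
opening: 0.654
```

```bash
python3 -c "
from h import *
go([.5283,.199,.22])
snap('side','side9.png')
a=cv2.imread('pics/side9.png');cv2.imwrite('pics/side9z.png',cv2.resize(a[60:210,220:420],None,fx=4,fy=4,interpolation=2))
postaxis(load('side9.npz'),np.array([.528,.199]),.08,.15)"
```

```text
t 14.3667 pos [0.5281 0.1991 0.1089] open 0.654 F [0.31 0.08 0.03] q [ 0.18  0.18  1.94 -0.    1.02 -1.07]
toolaxes x [-0.949  0.314  0.   ] z [-0. -0. -1.]
units total [-0.005 -0.    -2.778]
35 axis xy@.15 & slopes [ 0.5264  0.197  -0.0208 -0.0793] rms 0.0012 zrange 0.0801 0.1396
```

View pics/side9z.png

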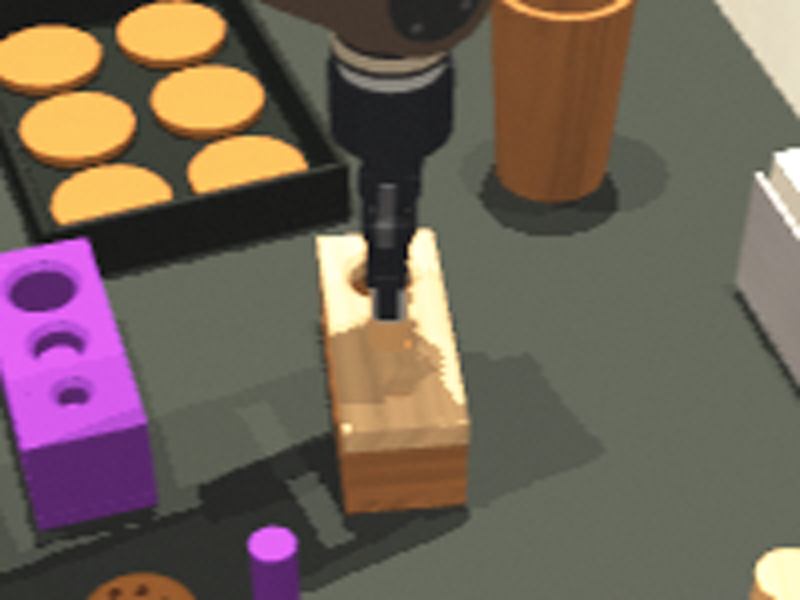

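The fingers are open around the post at (390,330) and it has stayed in the hole. Withdrawing straight up, slowly at first.

>>> {"method": "step_arm", "body": {"targets": [[[0.65, 0, 0, -0.1, 0], [0.65, 0, 0, -0.2, 0], [0.65, 0, 0, -0.3, 0], [0.65, 0, 0, -0.4, 0], [0.65, 0, 0, -0.4, 0], [0.65, 0, 0, -0.4, 0], [0.65, 0, 0, -0.4, 0], [0.65, 0, 0, -0.4, 0], [0.65, 0, 0, -0.4, 0], [0.65, 0, 0, -0.2, 0]]]}}

```text
time: 15.25
eef_pos: [0.5293, 0.1993, 0.2411]
tcp_rot: [0.159, 0.987, 0.001, 0.003]
contact_force: [0.3, -0.3, 0.4]
opening: 0.65
```

>>> {"method": "step_arm", "body": {"targets": [[[0.65, 0.3, 0.5, 0, 0], [0.65, 0.3, 0.5, 0, 0], [0.65, 0.3, 0.5, 0, 0], [0.65, 0.3, 0.5, 0, 0], [0.65, 0.3, 0.5, 0, 0], [0.65, 0.3, 0.5, 0, 0], [0.65, 0.3, 0.5, 0, 0], [0.65, 0, 0, 0, 0], [0.65, 0, 0, 0, 0], [0.65, 0, 0, 0, 0]]]}}

```text
time: 16.08
eef_pos: [0.4925, 0.358, 0.2372]
tcp_rot: [0.159, 0.987, -0.0, 0.0]
contact_force: [-0.3, 1.1, -0.0]
opening: 0.652
```

```bash
python3 -c "
from h import *
go([.5283,.199,.22])
snap('side','side10.png');snap('top','top10.png')
a=cv2.imread('pics/side10.png');b=cv2.imread('pics/top10.png')
cv2.imwrite('pics/z10.png',np.vstack([cv2.resize(x,None,fx=3,fy=3,interpolation=2) for x in(a[80:180,220:420],b[130:230,130:330])]))
postaxis(load('side10.npz'),np.array([.528,.199]),.08,.155)
for n in('side10','top10'):
    P=world(load(n+'.npz'));m=(abs(P[...,2]-.162)<.006)&(np.hypot(P[...,0]-.528,P[...,1]-.199)<.04);q=P[m];print(n,len(q),np.median(q,0).round(4),((q.max(0)+q.min(0))/2).round(4))"
```

```text
t 16.0833 pos [0.4925 0.358  0.2372] open 0.652 F [-0.27  1.08 -0.02] q [ 0.46  0.14  1.74 -0.    1.26 -0.79]
toolaxes x [-0.949  0.314 -0.   ] z [ 3.e-04 -5.e-04 -1.e+00]
units total [-2.099 -3.491  0.431]
211 axis xy@.15 & slopes [ 0.5273  0.2027 -0.0133  0.0009] rms 0.0015 zrange 0.081 0.1537
side10 69 [0.5263 0.1985 0.1611] [0.5271 0.1993 0.1607]
top10 168 [0.5266 0.1994 0.1627] [0.5268 0.1996 0.1618]
```

View pics/z10.png

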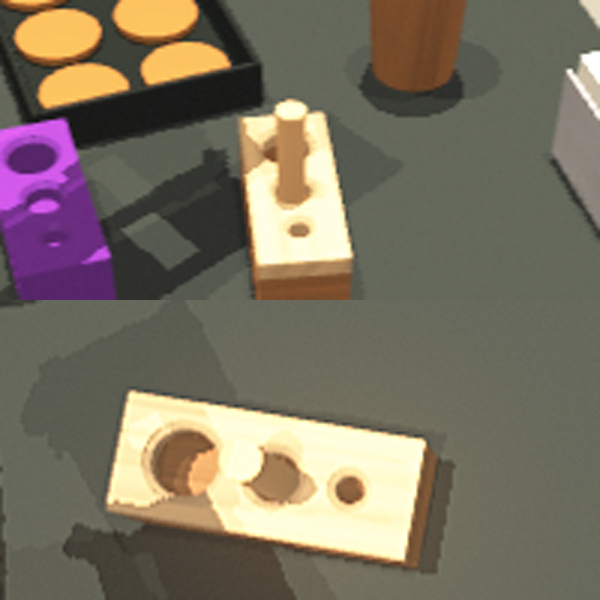

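Both views show the post upright in the middle hole: side zoom top at (291,108), base at (293,195). Its top is at z≈0.162, as expected when it rests on the board, and at (0.527,0.1995), within about 1.5 mm of the hole axis. The arm is clear, so I'm handing in.

```bash
python3 -c "
from h import *
print(sign_off())"
```

```text
the job is handed in; nothing more can be done
None
```

The middle-thick post is standing upright in the middle hole, fully down on the base board. I handed the job in at about 16 s of the 42 s allowed; no verdict is reported.

**What I did:** I gripped the 26 mm post near its top and lowered it through the widest hole until its end was about 32 mm below the plate's top face. I then pulled it out and lowered it slowly, still gripped, through the middle hole. It touched the base board with about 10 N, at the height I had predicted. Then I released it gradually and moved the arm away.

**Last checks:**
- **Height:** the post's top is at z ≈ 0.161–0.163 m in both views; 0.162 m is expected when it rests on the board.
- **Position and tilt:** the post is about 1–1.5 mm from the hole axis and tilted less than 1°.
- **Robot:** the arm is clear of everything, and the force reading is within noise.

**Disagreement:** fitting the post's axis to the side camera's depth gave a y value about 3 mm higher than the top-face measurements. The same offset was there before I gripped the post, so I treated it as a bias in that fit.

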